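Spin-check the bead carousel and brake it on its pointer

ROBOT

A 6-joint arm with a two-finger parallel gripper is mounted at the origin on the work surface. World frame = base frame: x ahead of the robot, y to its left, z up, the work surface at z = 0. Lengths are in m, angles in rad, forces in N, time in s.
With the tool pointing down it reaches from about 0.35 to 0.775 m from the base axis. Payload 5.5 kg.
Tool frame: the origin (TCP) lies at the very end of the fingers, on their centre line; the grasp point (between the pads) lies hold_point_z behind it (hold_point_z is the distance from the TCP to the grasp point, in m); x points along the fingers, y is the direction in which the jaws open and shut, and the axes are right-handed (so a half turn about x gives the same grasp; the last joint's range is limited). The gripper opens to 85 mm and grips with 20 to 120 N. Pads are 22 mm wide; open, the fingers measure 114 mm over their backs; the gripper's body (76 mm by 85 mm) begins 54 mm behind the grasp point. The pads swing forward as they close: fully open they stand 13 mm farther back than shut.
Start: joints at [0.987, 0.313, 0.046, 1.304, 0, 1.431], TCP at [0.247, 0.519, 0.231] pointing down, gripper open.
Joint ranges: [-2.76, 2.76], [-0.86, 1.69], [-1.03, 1.26], [-2.2, 2.34], [-1.47, 1.5], [-3.14, 3.14]. Speed limits (rad/s): [2.57, 2.57, 3.14, 3.14, 3.14, 3.14].

INTERFACE

Orientations are given as a unit quaternion [w, x, y, z].
In Python, from workcell import * gives the robot as it stands. The module is installed in compiled form; this text tells all that it offers.
- The arm moves only by the tool step_arm, never from a script. Its argument "targets" is a list of rows, each a list of 3 entries, a list of its own where there are three numbers: the turn, a rotation vector about the tool's x, y, z in degrees, then the shift along the tool's x, y, z in cm, then the finger opening in cm, from 0 to 8.54. A call has exactly 10 rows; each row shifts and turns the commanded pose from where the row before left it, along the tool's axes as they then stand; what a row does not reach is not made up. A row lasts 1/10 s, in which the tool goes at most 50 mm and 8.59 degrees, less where a joint would pass 70% of its speed; a pose out of reach is approached as far as the arm can. A call with a gripper value outside its range is refused whole. The fingers move at their own pace and stop on an object; "force" is the grip in N (left out, the last holds). Time passes only in rows, so rows that do not move let the fingers close, or fill a call up. It gives the time, the measured TCP pose, the force and the opening at its end, in the units of the state.
- get_state(): the state, without advancing time (a new reading comes with each control period).
- read_camera(name): name is "side" or "top" or "wrist"; returns the picture (480x640x3 uint8, red, green, blue); there is no depth.
- camera_model(name): a dict with "fx", "fy", "cx", "cy" (pixels), "xyz" and "rotation" of the camera in the world; the wrist camera has in their place "T_tool_cam" (4x4, takes a point from camera to tool coordinates, whose origin is the TCP and whose axes are the tool frame's). Camera axes: x right, y down, z forward; pixel columns grow to the right and rows downward; lengths in m; the calibration is good to about 2 mm. A picture is of the moment at which its call begins: read the wrist's pose just before it. camera_model takes no time and is no camera call.
- hand_in(): hands the job in, once; it reports no verdict.
Trained networks look in the newest picture that a camera, given by its name, has taken for a name from the list of things; names that differ only in an ending like _2 or _b are one class to them, and where a whole thing is asked for, a point or a joint stands for the part that bears it (a point fixed in the world has none). Each returns a list of dicts, best first, with "p" (0 to 1); they miss things now and then, are a little off and sometimes report something else, mostly with a low value. They report only what shows in the picture. A call takes as long as a camera call. They do not tell look-alikes from the thing itself.
- find_in(camera, label): "extent" ([left, top, width, height] in pixels, round what is visible of it).
- silhouettes(camera, label): "mask" (480x640 bool, what is visible of it) and "extent" ([left, top, width, height] in pixels, round what is visible of it).
The state is a dict: "clock": time; "joint_pos": joint angles; "qvel": joint speeds; "tau": joint torques, N m; "tcp_pos": TCP position; "orientation": TCP orientation; "wrist_force": force on the tool from outside, world axes, zero at the start; "ft_torque": the same for the moment, N m; "finger_gap": finger opening in m.
Only numpy, scipy, OpenCV 4.12 (cv2) and the standard library are available. Lean on these libraries where they do the work, as an engineer would, in place of code of your own. Each camera call takes 0.05 s, during which the arm holds its last target.

TASK

Check the bead carousel's bearing: with a fingertip flick its disc so that it spins on its own at one turn in five seconds or faster, and let it run untouched for at least two seconds. Then brake it with a fingertip so that the upright post on its rim comes to rest right at the fixed pointer, and finish with the fingertip still pressed on it, holding it there. Do not lift the disc off its spindle, and leave the things standing around it where they are.

Things in the scene. Friction and masses are not known exactly. Their poses are not given: they have to be found in the camera images.
- wheel: aluminium disc, 200 mm across, 8 mm thick, level, turning freely both ways without end on a vertical spindle, off which it can be lifted. Origin on the axis at its underside, 50 mm above the table; z up, -x towards the post; upper face 58 mm above the table. Inertia 0.003 to 0.0045 kg m2; the bearing is so light that a flicked disc coasts for about 20 s or more, losing only about 0.03 rad/s plus 3 percent of its speed each second; even a slight sideways push sets it drifting.
- hub (a point): centre of the steel hub cap (32 mm across, 10 mm high) on the disc's axis, at its top, 68 mm above the table. Around it, fast to the disc, stand eight shallow white cups 30 mm across, centres 50 mm from the axis, 11 mm high with their beads. From 66 mm radius out to the edge the disc's upper face is flat and bare but for the post: a fingertip pressed there with 5 N stops the disc almost at once, and can drag it round.
- post (a point): middle of the plain upright steel post on the disc's rim: 12 mm across, 34 mm tall above the disc's upper face (top 92 mm above the table, this point 76 mm), 86 mm from the axis. The only post, fast to the disc, a handle to flick it by and its mark. Nothing else on the disc is taller than 11 mm.
- park (a point): fixed point where the middle of the post must come to rest: 86 mm from the disc's axis, in line with the pointer, 76 mm above the table
- stand: dark steel foot of the carousel, 124 mm across, fixed; origin on the disc's axis at table height. Its -x axis points to the pointer: a dark upright 22 mm wide just outside the rim (103 to 130 mm from the axis), with a wedge aimed at the axis, its top 60 mm above the table, 2 mm above the disc's upper face
- beaker: bystander: glass beaker, 66 mm across, 85 mm tall, origin under its centre
- jar: bystander: small closed jar, 56 mm across, 65 mm tall, origin under its centre
- block: bystander: dark wooden block 90 x 60 x 22 mm, origin under its centre
- knife: bystander: thin steel knife lying flat, about 145 mm long and 8 mm high, origin under its middle
There are look-alikes about, which are no part of the job. Of the things like the stand, leave any that is orange, pink or turquoise; of the rest the larger one is meant.

How it is judged:
By the outcome, as a careful person would: the job done as asked, in the order asked, and still so for the second after the job is handed in, while the arm keeps its last pose, push and grip.
It also fails if it takes over 37 s, if anything falls off the work surface, if the arm or the gripper's body presses on something with over 40 N, if the wrist force passes 120 N, or if a joint passes its speed limit or range.

## Working session

There is one attempt and no reset: what is moved stays moved. The work goes in short steps, Python scripts to look and compute and a tool call to move; the robot and the scene stay as the last step left them, time stands still between calls to the robot, and variables do not carry over. Pictures are saved under pics/ and viewed, and the job is handed in when it is done.

Besides the shell and the picture viewer there is one more tool, called after "Request:" in YAML: its name, and indented under it one key for each argument. step_arm: Moves the arm, as the interface text tells. Its arguments: {"type":"object","properties":{"targets":{"type":"array","items":{"type":"array"}},"force":{"type":"number"}},"required":["targets"]}

```bash
mkdir -p pics; ls; python3 - <<'E'
from workcell import *
import cv2
s=get_state();print(s)
for n in ("top","side","wrist"):
    im=read_camera(n);cv2.imwrite(f"pics/{n}0.png",im[:,:,::-1])
    print(n,camera_model(n))
E
```

```text
pics
{'clock': 0.0, 'joint_pos': array([9.87405213e-01, 3.13998431e-01, 4.49637484e-02, 1.30357190e+00,
       1.72079261e-05, 1.43123113e+00]), 'qvel': array([-5.50346551e-04,  1.58270745e-03, -4.48568164e-05, -2.78302350e-03,
        1.09965409e-04, -2.80543433e-05]), 'tau': array([ 1.93065614e-03, -4.80623782e+01,  2.98536122e+01,  1.92429830e-02,
        1.89970106e-04, -2.50992298e-05]), 'tcp_pos': array([0.24660846, 0.51887202, 0.23040375]), 'orientation': array([ 0.68953493,  0.15503486,  0.68999901, -0.15622788]), 'wrist_force': array([ 0.17406595, -0.16580485,  0.55399657]), 'ft_torque': array([-0.02995475, -0.01423538, -0.0085498 ]), 'finger_gap': 0.0851910372157991}
top {'fx': 608.5935197185233, 'fy': 608.5935197185233, 'cx': 319.9399832162646, 'cy': 239.5713135066346, 'xyz': array([0.1952375 , 0.00982963, 1.39459119]), 'rotation': array([ 0.07271311, -0.68810914,  0.71746614, -0.08038007])}
side {'fx': 518.5850227334757, 'fy': 518.5850227334757, 'cx': 318.9614040565962, 'cy': 239.9948754949631, 'xyz': array([ 0.44319723, -0.64756278,  0.79536062]), 'rotation': array([-0.35722771,  0.93360261, -0.02706728,  0.00647225])}
wrist {'fx': 331.60092393483757, 'fy': 331.60092393483757, 'cx': 318.2647034480196, 'cy': 238.5841952688098, 'T_tool_cam': array([[-3.30813739e-04, -2.89013805e-01,  9.57324872e-01,
        -1.42401380e-01],
       [ 9.99999608e-01, -8.81412086e-04,  7.94645071e-05,
         9.22197529e-04],
       [ 8.20831373e-04,  9.57324524e-01,  2.89013983e-01,
        -7.38007334e-02],
       [ 0.00000000e+00,  0.00000000e+00,  0.00000000e+00,
         1.00000000e+00]])}
```

View pics/top0.png

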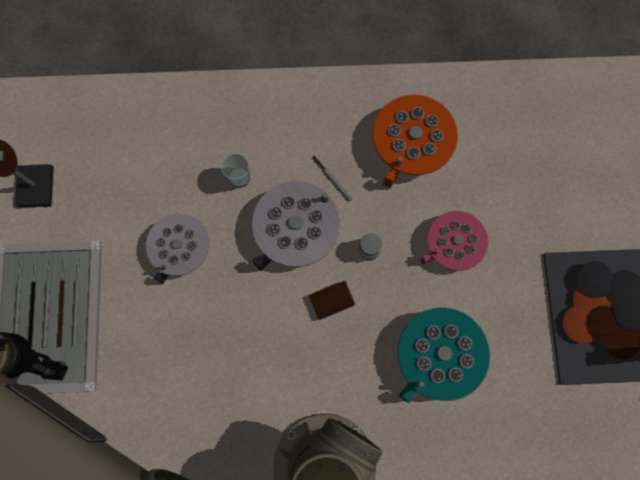

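View pics/side0.png

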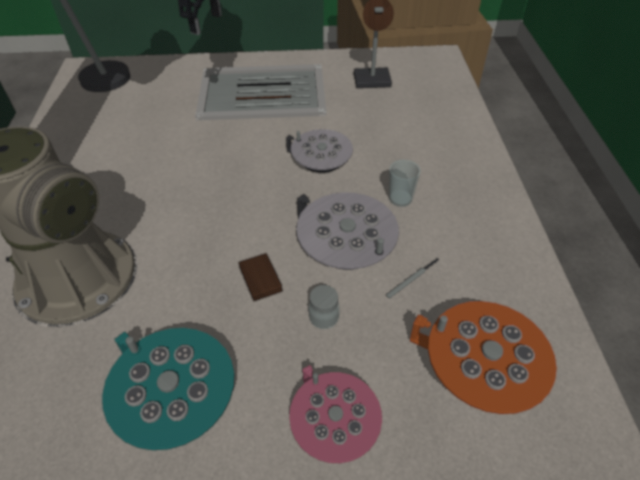

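View pics/wrist0.png

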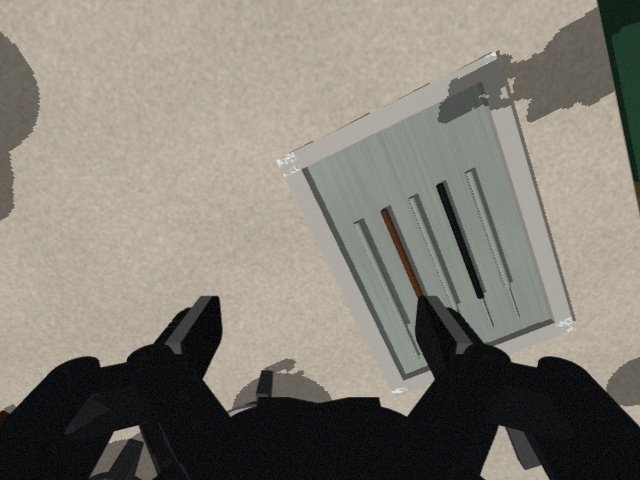

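The target is the large grey disc, with its hub near (295,223) in the top view. Its post is near (322,198) and its pointer near (262,262). Next I'll measure them.

```bash
cat > h.py <<'E'
from workcell import *
import numpy as np, cv2
from scipy.spatial.transform import Rotation as R
def q2R(q): return R.from_quat([q[1],q[2],q[3],q[0]]).as_matrix()
def cam(n,s=None):
    m=camera_model(n)
    if n=="wrist":
        s=s or get_state()
        T=np.eye(4);T[:3,:3]=q2R(s['orientation']);T[:3,3]=s['tcp_pos'];T=T@m['T_tool_cam'];return m,T[:3,:3],T[:3,3]
    r=np.array(m['rotation']); 
    return m,(q2R(r) if r.size==4 else r),np.array(m['xyz'])
def ray(n,uv,z,s=None):
    m,Rm,t=cam(n,s); d=Rm@np.array([(uv[0]-m['cx'])/m['fx'],(uv[1]-m['cy'])/m['fy'],1]); return t+d*(z-t[2])/d[2]
def proj(n,p,s=None):
    m,Rm,t=cam(n,s); c=Rm.T@(np.array(p)-t); return np.array([m['fx']*c[0]/c[2]+m['cx'],m['fy']*c[1]/c[2]+m['cy']])
E
python3 - <<'E'
from h import *
for n in ("top","side"):
    im=read_camera(n)
    for lab in ("wheel","hub","post","stand","beaker","jar","block","knife"):
        for d in silhouettes(n,lab):
            if d['p']<.3: continue
            ys,xs=np.nonzero(d['mask']); c=(xs.mean(),ys.mean())
            z={'wheel':.058,'hub':.068,'post':.076,'stand':.05,'beaker':.04,'jar':.032,'block':.011,'knife':.004}[lab]
            print(n,lab,round(d['p'],2),[int(v) for v in d['extent']],np.round(c,1),np.round(ray(n,c,z),3),len(xs))
E
python3 - <<'E'
import cv2
a=cv2.imread('pics/top0.png')[150:310,180:400];cv2.imwrite('pics/tc.png',cv2.resize(a,None,fx=3.6,fy=3.6,interpolation=cv2.INTER_CUBIC))
a=cv2.imread('pics/side0.png')[180:290,260:420];cv2.imwrite('pics/sc.png',cv2.resize(a,None,fx=5,fy=5,interpolation=cv2.INTER_CUBIC))
E
```

```text
top wheel 0.96 [372, 95, 82, 76] [414.  134.3] [ 0.733 -0.242  0.058] 5328
top wheel 0.75 [146, 216, 64, 60] [176.6 244.3] [0.492 0.31  0.058] 3090
top wheel 0.72 [397, 307, 92, 94] [443.  353.9] [ 0.226 -0.266  0.058] 6699
top wheel 0.67 [250, 180, 87, 85] [294.8 223.3] [0.529 0.044 0.058] 5912
top wheel 0.56 [429, 212, 61, 58] [456.6 240.3] [ 0.475 -0.319  0.058] 2864
top hub 0.93 [396, 305, 91, 93] [442.9 353.7] [ 0.226 -0.264  0.068] 6806
top hub 0.9 [371, 93, 86, 82] [414.1 134.2] [ 0.729 -0.24   0.068] 5256
top hub 0.7 [423, 212, 62, 58] [456.8 240.3] [ 0.473 -0.316  0.068] 2884
top hub 0.62 [146, 213, 62, 60] [176.5 244.1] [0.49  0.308 0.068] 3115
top hub 0.58 [252, 181, 88, 84] [294.9 223.6] [0.526 0.044 0.068] 5925
top hub 0.39 [255, 182, 81, 86] [294.1 224.8] [0.524 0.046 0.068] 6054
top post 0.93 [374, 95, 80, 80] [414.4 134.5] [ 0.725 -0.239  0.076] 5377
top post 0.8 [146, 214, 63, 62] [176.6 244.2] [0.488 0.306 0.076] 3055
top post 0.71 [426, 213, 63, 59] [456.9 240.2] [ 0.472 -0.315  0.076] 2884
top post 0.69 [397, 307, 91, 93] [442.9 353.8] [ 0.225 -0.262  0.076] 6830

[... 1943 characters left out ...]
0.246  0.05 ] 11548
side stand 0.72 [287, 365, 94, 93] [334.2 415.9] [ 0.478 -0.331  0.05 ] 6788
side stand 0.7 [295, 194, 102, 75] [345.2 229. ] [0.528 0.045 0.05 ] 6344
side stand 0.7 [286, 129, 68, 42] [319.2 149. ] [0.491 0.299 0.05 ] 2205
side stand 0.66 [101, 327, 130, 120] [166.3 387.3] [ 0.223 -0.27   0.05 ] 12860
side stand 0.48 [386, 257, 49, 41] [410.4 278. ] [ 0.635 -0.083  0.05 ] 226
side beaker 0.84 [387, 156, 33, 51] [402.4 180.8] [0.666 0.19  0.04 ] 1192
side jar 0.71 [308, 288, 34, 37] [323.2 306.5] [ 0.474 -0.123  0.032] 1099
side block 0.79 [238, 250, 44, 51] [259.6 276. ] [ 0.358 -0.031  0.011] 1417
side block 0.63 [389, 155, 30, 49] [402.2 181.1] [0.674 0.221 0.011] 1194
```

View pics/tc.png

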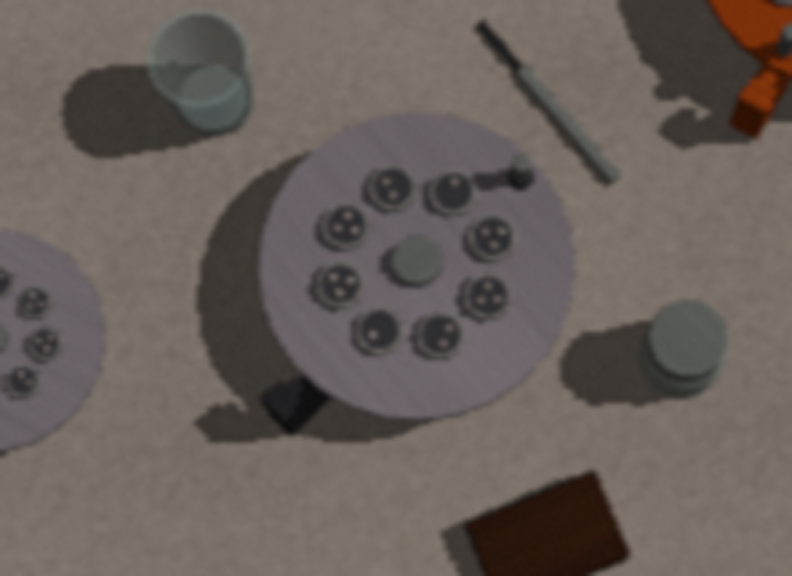

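View pics/sc.png

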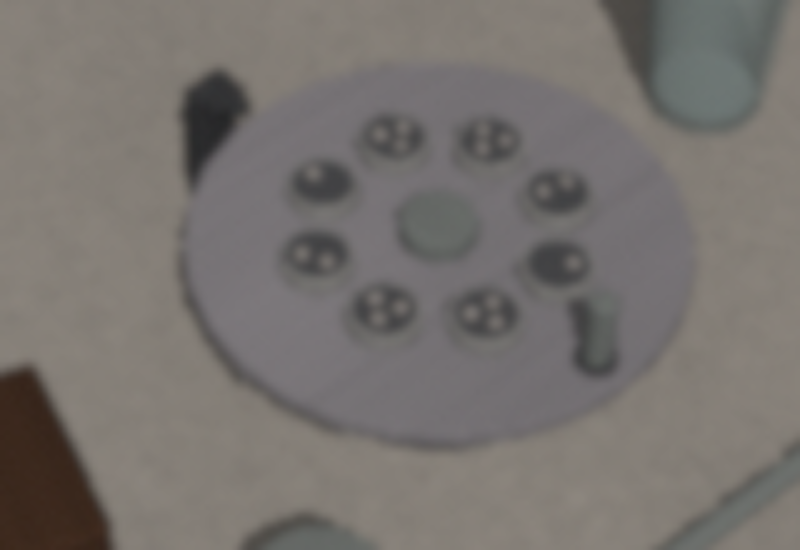

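```bash
python3 - <<'E'
from h import *
def T(u,v): return (180+(u+.5)/3.6-.5,150+(v+.5)/3.6-.5)
def S(u,v): return (260+(u+.5)/5-.5,180+(v+.5)/5-.5)
# wheel ellipse refit in top/side: color mask by silhouette hull
P=print
for nm,n,uv,z in [("hub","top",T(416,258),.068),("posttop","top",T(521,166),.092),("postbase","top",T(517,183),.058),("ptr outer mid","top",T(278,416),.060),("ptr outer a","top",T(264,402),.060),("ptr outer b","top",T(293,432),.055),
 ("hub","side",S(438,222),.068),("posttop","side",S(601,303),.092),("postbase","side",S(597,368),.058),("ptr far","side",S(215,75),.06),("ptr l","side",S(184,102),.06)]:
    P(nm,n,np.round(ray(n,uv,z),4))
c=np.array([.527,.041])
E
```

```text
hub top [0.5315 0.0428 0.068 ]
posttop top [ 0.5814 -0.0246  0.092 ]
postbase top [ 0.5804 -0.0225  0.058 ]
ptr outer mid top [0.4365 0.1316 0.06  ]
ptr outer a top [0.4456 0.14   0.06  ]
ptr outer b top [0.427 0.123 0.055]
hub side [0.5307 0.0417 0.068 ]
posttop side [ 0.5833 -0.0252  0.092 ]
postbase side [ 0.5842 -0.0274  0.058 ]
ptr far side [0.4474 0.1386 0.06  ]
ptr l side [0.4342 0.1233 0.06  ]
```

```bash
python3 - <<'E'
from h import *
s=get_state();print(s['clock'],s['tcp_pos']);print(np.round(q2R(s['orientation']),3))
E
```

```text
1.05 [0.24692739 0.5193231  0.23133695]
[[ 0.     0.429  0.903]
 [ 0.     0.903 -0.429]
 [-1.     0.     0.   ]]
```

Request:
step_arm:
  targets:
    - [[0,0,0],[0.5,-2.8,3.8],0]
    - [[0,0,0],[0.5,-2.8,3.8],0]
    - [[0,0,0],[0.5,-2.8,3.8],0]
    - [[0,0,0],[0.5,-2.8,3.8],0]
    - [[0,0,0],[0.5,-2.8,3.8],0]
    - [[0,0,0],[0.5,-2.8,3.8],0]
    - [[0,0,0],[0.5,-2.8,3.8],0]
    - [[0,0,0],[0.5,-2.8,3.8],0]
    - [[0,0,0],[0.5,-2.8,3.8],0]
    - [[0,0,0],[0.5,-2.8,3.8],0]
  force: 40

```text
clock: 2.05
tcp_pos: [0.4706, 0.1015, 0.1814]
orientation: [0.69, 0.156, 0.689, -0.155]
wrist_force: [0.5, 1.1, -0.7]
finger_gap: 0.0002
```

```bash
cat > st.py <<'E'
from h import *
def go(p,s=None):
    s=s or get_state();Rm=q2R(s['orientation']);return np.round(100*Rm.T@(np.array(p)-s['tcp_pos']),2)
def st():
    s=get_state();Rm=q2R(s['orientation']);print(round(s['clock'],3),np.round(s['tcp_pos'],4),np.round(Rm[:,1],3),np.round(Rm[:,2],3),np.round(s['wrist_force'],2),s['finger_gap'],np.round(s['joint_pos'],2));return s
E
python3 - <<'E'
from st import *
s=st();im=read_camera('wrist');cv2.imwrite('pics/w1.png',im[:,:,::-1]);print(go([.558,-.057,.15],s))
E
```

```text
2.05 [0.4706 0.1015 0.1814] [0.429 0.903 0.001] [ 0.903 -0.429  0.001] [ 0.53  1.11 -0.71] 0.0002492550757751714 [ 0.05  0.15 -0.28  1.13  0.    0.49]
[  3.15 -10.56  14.69]
```

View pics/w1.png

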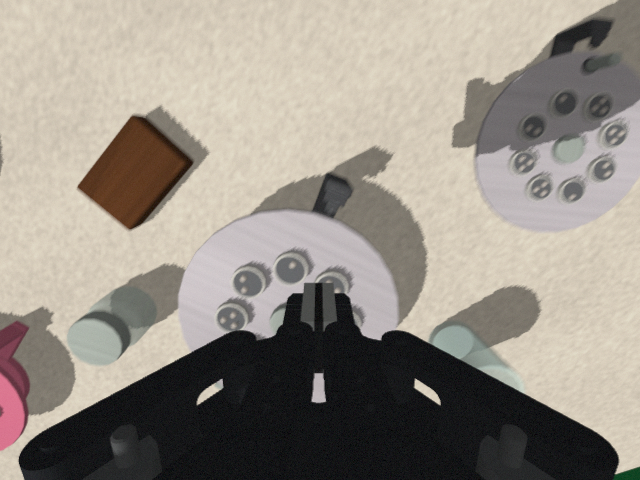

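Request:
step_arm:
  targets:
    - [[0,0,0],[0.8,-2.64,3.67],0]
    - [[0,0,0],[0.8,-2.64,3.67],0]
    - [[0,0,0],[0.8,-2.64,3.67],0]
    - [[0,0,0],[0.8,-2.64,3.67],0]
    - [[7.5,0,0],[0.6,0,0],0]
    - [[7.5,0,0],[0.6,0,0],0]
    - [[0,0,0],[0.6,0,0],0]
    - [[0,0,0],[0.6,0,0],0]
    - [[0,0,0],[0.6,0,0],0]
    - [[0,0,0],[0,0,0],0]

```text
clock: 3.1
tcp_pos: [0.5564, -0.0545, 0.1184]
orientation: [0.663, 0.244, 0.664, -0.244]
wrist_force: [-0.4, -0.1, -0.8]
finger_gap: -0.0002
```

```bash
python3 - <<'E'
from st import *
s=st();im=read_camera('wrist');cv2.imwrite('pics/w2.png',im[:,:,::-1]);print(go([.558,-.057,.075],s))
print(proj('wrist',[.584,-.026,.092],s),proj('wrist',[.531,.042,.068],s))
im=read_camera('side');cv2.imwrite('pics/s2.png',im[:,:,::-1])
E
```

```text
3.1 [ 0.5564 -0.0545  0.1184] [ 0.647  0.762 -0.001] [ 0.762 -0.647 -0.001] [-0.35 -0.1  -0.78] -0.00020939933446215082 [-0.24  0.34 -0.2   1.03  0.    0.46]
[ 4.34 -0.08  0.28]
[388.22838765 282.85771005] [420.51861746 123.670276  ]
```

View pics/w2.png

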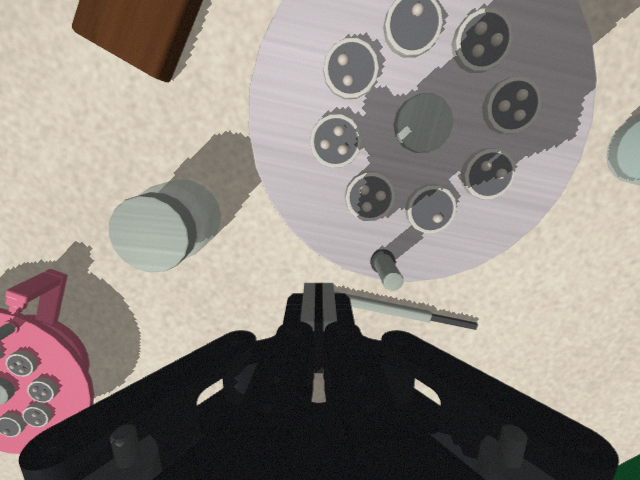

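View pics/s2.png

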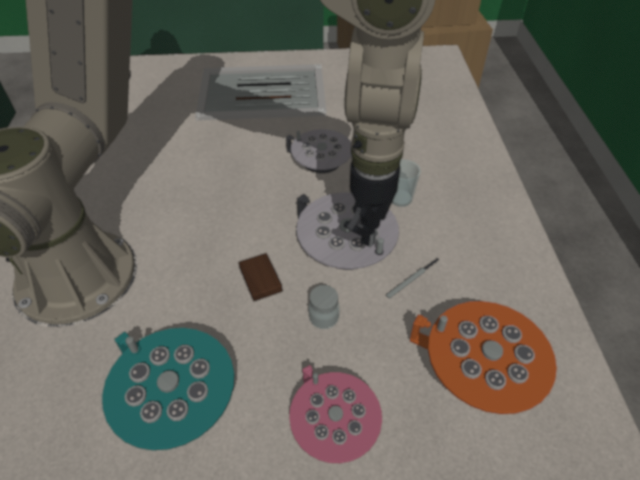

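Request:
step_arm:
  targets:
    - [[0,0,0],[1.5,0,0],0]
    - [[0,0,0],[1.5,0,0.1],0]
    - [[0,0,0],[1.3,0,0.1],0]
    - [[0,0,0],[0,0,0],0]
    - [[0,0,0],[0,0.8,0],0]
    - [[0,0,0],[0,1.6,0],0]
    - [[0,0,0],[0,1.8,0],0]
    - [[0,0,0],[0,1.8,0],0]
    - [[0,0,0],[0,1.8,0],0]
    - [[0,0,0],[-1.5,-0.5,0],0]

```text
clock: 4.2
tcp_pos: [0.6073, 0.0025, 0.0902]
orientation: [0.664, 0.243, 0.665, -0.243]
wrist_force: [0.6, -0.1, -0.1]
finger_gap: -0.0
```

```bash
python3 - <<'E'
from st import *
s=st();im=read_camera('wrist');cv2.imwrite('pics/w3.png',im[:,:,::-1])
im=read_camera('side');cv2.imwrite('pics/s3.png',im[:,:,::-1]);st()
E
```

```text
4.2 [0.6073 0.0025 0.0902] [0.645 0.764 0.   ] [ 0.764 -0.645 -0.002] [ 0.61 -0.13 -0.15] -3.528375330158153e-05 [-0.13  0.45 -0.11  1.01  0.    0.57]
4.3 [0.6079 0.     0.0936] [0.647 0.762 0.002] [ 0.762 -0.647  0.003] [0.3  0.59 0.63] 8.841531324473061e-05 [-0.13  0.44 -0.11  1.02  0.    0.57]
```

View pics/w3.png

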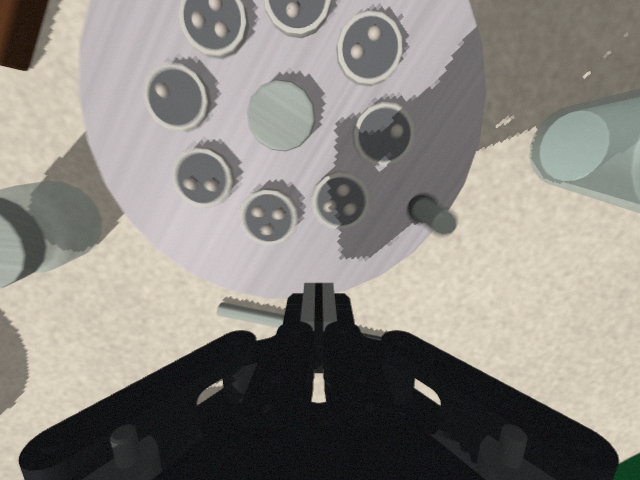

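View pics/s3.png

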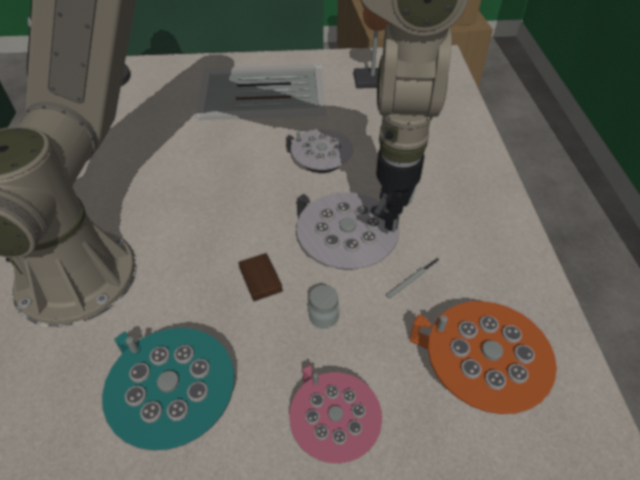

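```bash
python3 - <<'E'
from st import *
import numpy as np
s={'orientation':R.from_matrix(np.array([[0,.645,.764],[0,.764,-.645],[-1,0,0]])).as_quat()[[3,0,1,2]],'tcp_pos':np.array([.6073,.0025,.0902])}
h=ray('wrist',(281,116),.068,s);p=ray('wrist',(446,222),.092,s);b=ray('wrist',(421,205),.058,s)
print(h,p,b,np.degrees(np.arctan2(*(p-h)[[1,0]])),np.hypot(*(p-h)[:2]))
s2={'orientation':R.from_matrix(np.array([[0,.647,.762],[0,.762,-.647],[-1,0,0]])).as_quat()[[3,0,1,2]],'tcp_pos':np.array([.5564,-.0545,.1184])}
print(ray('wrist',(424,122),.068,s2),ray('wrist',(394,282),.092,s2))
s1={'orientation':R.from_matrix(np.array([[0,.429,.903],[0,.903,-.429],[-1,0,0]])).as_quat()[[3,0,1,2]],'tcp_pos':np.array([.4706,.1015,.1814])}
print(ray('wrist',(329,174),.06,s1),ray('wrist',(351,184),.06,s1))
print(go([.567,.118,.12]))
E
```

```text
[0.53241137 0.04415718 0.068     ] [0.61392923 0.07097191 0.092     ] [0.61266262 0.0708734  0.058     ] 18.208255270857027 0.08581486176670092
[0.53155881 0.0439563  0.068     ] [ 0.58564875 -0.02323515  0.092     ]
[0.43183193 0.13025251 0.06      ] [0.44640276 0.14268664 0.06      ]
[ -2.66   6.35 -10.74]
```

Request:
step_arm:
  targets:
    - [[0,0,0],[-2.2,0,0],0]
    - [[0,0,0],[-0.4,1.59,-2.69],0]
    - [[0,0,0],[0,1.59,-2.69],0]
    - [[0,0,0],[0,1.59,-2.69],0]
    - [[0,0,0],[0,1.59,-2.69],0]
    - [[-7.5,0,0],[0,0,0],0]
    - [[-7.5,0,0],[0,0,0],0]
    - [[0,0,0],[0,0,0],0]
    - [[0,0,0],[0,0,0],0]
    - [[0,0,0],[0,0,0],0]

```text
clock: 5.3
tcp_pos: [0.5655, 0.1171, 0.1175]
orientation: [0.69, 0.157, 0.689, -0.157]
wrist_force: [1.0, -0.3, -0.3]
finger_gap: -0.0001
```

```bash
python3 - <<'E'
from st import *
s=st();np.save('s4.npy',s,allow_pickle=True);im=read_camera('wrist');cv2.imwrite('pics/w4.png',im[:,:,::-1])
im=read_camera('side');cv2.imwrite('pics/s4.png',im[:,:,::-1]);im=read_camera('top');cv2.imwrite('pics/t4.png',im[:,:,::-1]);st()
E
```

```text
5.3 [0.5655 0.1171 0.1175] [0.432 0.902 0.   ] [ 0.902 -0.432  0.   ] [ 0.99 -0.28 -0.3 ] -9.961984321683816e-05 [ 0.07  0.37 -0.15  1.04  0.    0.51]
5.45 [0.5654 0.1171 0.1173] [0.431 0.902 0.   ] [ 0.902 -0.431  0.   ] [-0.02 -0.6   0.58] 0.00028859430461145735 [ 0.07  0.37 -0.15  1.04  0.    0.51]
```

View pics/w4.png

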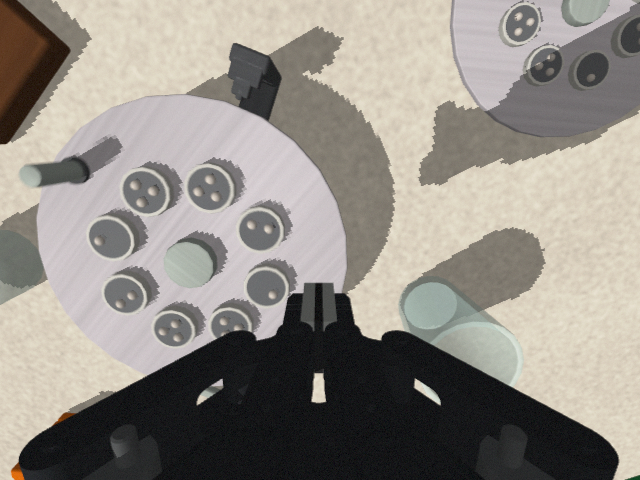

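View pics/s4.png

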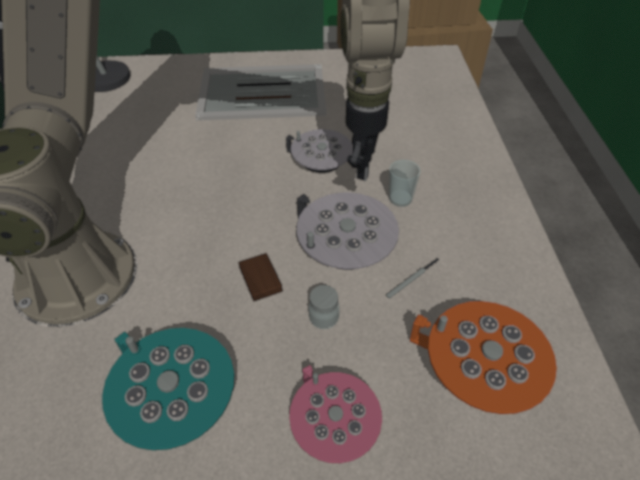

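View pics/t4.png

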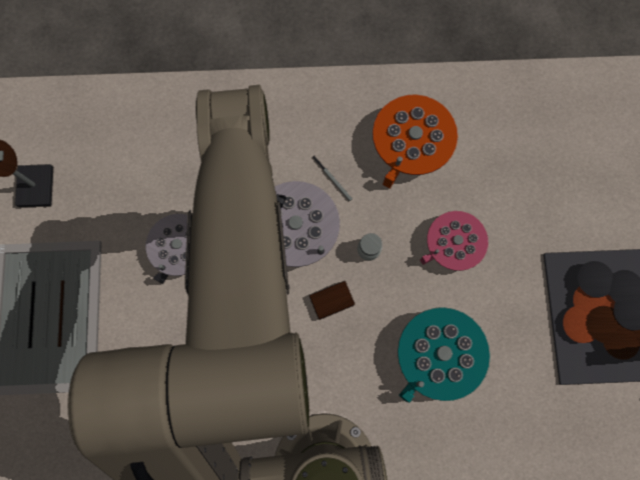

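```bash
python3 - <<'E'
from st import *
s=np.load('s4.npy',allow_pickle=True).item()
C=ray('wrist',(191,262),.068,s)
for uv,z in [((35,176),.092),((76,171),.058),((234,47),.06),((266,57),.06),((248,52),.06)]:
    p=ray('wrist',uv,z,s);d=(p-C)[:2];print(np.round(p,4),np.degrees(np.arctan2(d[1],d[0])),np.hypot(*d))
print(C)
C=np.array([.532,.043,.076])
for a in (134,137):print(a,proj('wrist',[C[0]+.103*np.cos(np.radians(a)),C[1]+.103*np.sin(np.radians(a)),.06],s),proj('wrist',[C[0]+.13*np.cos(np.radians(a)),C[1]+.13*np.sin(np.radians(a)),.06],s))
a=cv2.imread('pics/w4.png')[20:160,180:340];cv2.imwrite('pics/w4c.png',cv2.resize(a,None,fx=4,fy=4,interpolation=cv2.INTER_CUBIC))
E
```

```text
[0.4542 0.0144 0.092 ] -156.75185548553532 0.08372489921707475
[0.4534 0.011  0.058 ] -154.91217761286117 0.08587789213675537
[0.4375 0.1294 0.06  ] 138.7967335884383 0.12451639876807583
[0.4491 0.1426 0.06  ] 130.74720227275824 0.12567308310402123
[0.4428 0.135  0.06  ] 135.2358859274723 0.12442707450433879
[0.531174   0.04740283 0.068     ]
134 [235.30031669  99.39876334] [249.39992449  48.51822787]
137 [225.91368219  96.02222774] [237.10583913  43.89378274]
```

View pics/w4c.png

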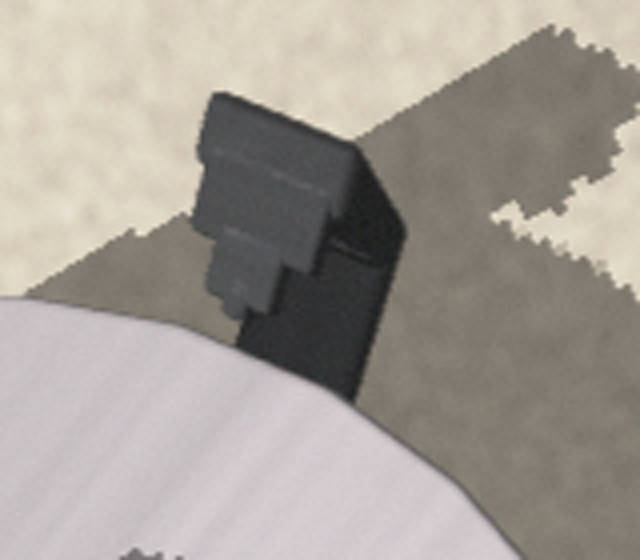

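```bash
python3 - <<'E'
from st import *
s=np.load('s4.npy',allow_pickle=True).item()
im=read_camera
C=ray('wrist',(190,262.5),.068,s)[:2]
t=ray('wrist',(239.6,99),.06,s)[:2];o=ray('wrist',(250.7,49.5),.06,s)[:2]
for n,d in (('tip',t-C),('out',o-C),('dir',o-t)):print(n,np.degrees(np.arctan2(d[1],d[0])),np.hypot(*d))
print(C)
# side
sC=ray('side',(347.3,224.5),.068)
E
python3 - <<'E'
import cv2
a=cv2.imread('pics/w4.png')[80:400,20:380];cv2.imwrite('pics/w4d.png',cv2.resize(a,None,fx=1.8,fy=1.8,interpolation=cv2.INTER_CUBIC))
E
```

```text
tip 133.87082345355003 0.10083043867005442
out 134.53150585125402 0.12659423978049061
dir 137.11470236831832 0.025796718373092848
[0.5311881  0.04667048]
```

View pics/w4d.png

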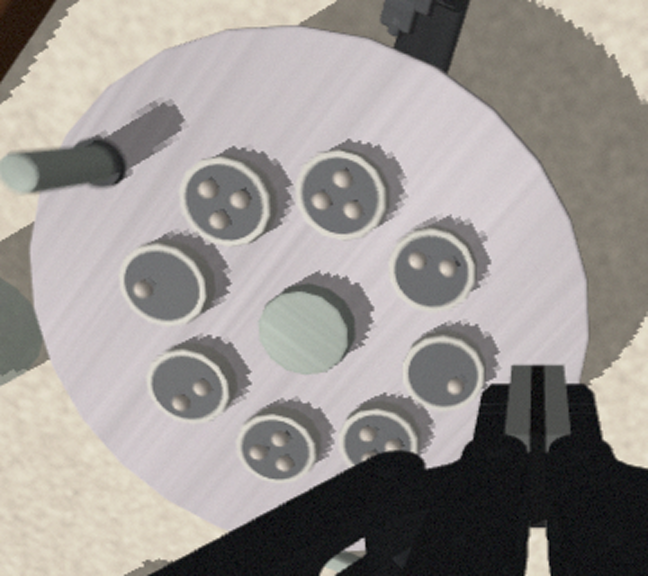

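Request:
step_arm:
  targets:
    - [[0,0,0],[0.7,0.1,0.15],0]
    - [[0,0,0],[0.8,0.1,0.15],0]
    - [[0,0,0],[0,0,0],0]
    - [[0,0,0],[0,0,0],0]
    - [[0,0,0],[0,0,0],0]
    - [[0,0,0],[0,0,0],0]
    - [[0,0,0],[0,0,0],0]
    - [[0,0,0],[0,0,0],0]
    - [[0,0,0],[0,0,0],0]
    - [[0,0,0],[0,0,0],0]

```text
clock: 6.45
tcp_pos: [0.5689, 0.1179, 0.1024]
orientation: [0.69, 0.156, 0.69, -0.156]
wrist_force: [0.0, 0.5, -0.6]
finger_gap: -0.0001
```

```bash
python3 - <<'E'
from st import *
s=st();np.save('s5.npy',s,allow_pickle=True);im=read_camera('wrist');cv2.imwrite('pics/w5.png',im[:,:,::-1])
E
```

```text
6.45 [0.5689 0.1179 0.1024] [0.429 0.903 0.   ] [ 0.903 -0.429  0.   ] [ 0.03  0.51 -0.59] -0.00010232415922197625 [ 0.07  0.39 -0.16  1.01  0.    0.51]
```

Request:
step_arm:
  targets:
    - [[0,0,0],[0,0,0],0]
    - [[0,0,0],[0,0,0],0]
    - [[0,0,0],[0,0,0],0]
    - [[0,0,0],[0,0,0],0]
    - [[0,0,0],[0,0,0],0]
    - [[0,0,0],[0,0,0],0]
    - [[0,0,0],[0,0,0],0]
    - [[0,0,0],[0,0,0],0]
    - [[0,0,0],[0,0,0],0]
    - [[0,0,0],[0,0,0],0]

```text
clock: 7.5
tcp_pos: [0.5689, 0.1179, 0.1023]
orientation: [0.69, 0.156, 0.69, -0.156]
wrist_force: [0.6, 0.5, -0.3]
finger_gap: -0.0002
```

```bash
python3 - <<'E'
from st import *
s=st();np.save('s6.npy',s,allow_pickle=True);im=read_camera('wrist');cv2.imwrite('pics/w6.png',im[:,:,::-1])
im=read_camera('side');cv2.imwrite('pics/s6.png',im[:,:,::-1])
E
```

```text
7.5 [0.5689 0.1179 0.1023] [0.429 0.903 0.   ] [ 0.903 -0.429  0.   ] [ 0.62  0.51 -0.26] -0.00021866923392025345 [ 0.07  0.39 -0.16  1.01  0.    0.51]
```

View pics/w5.png

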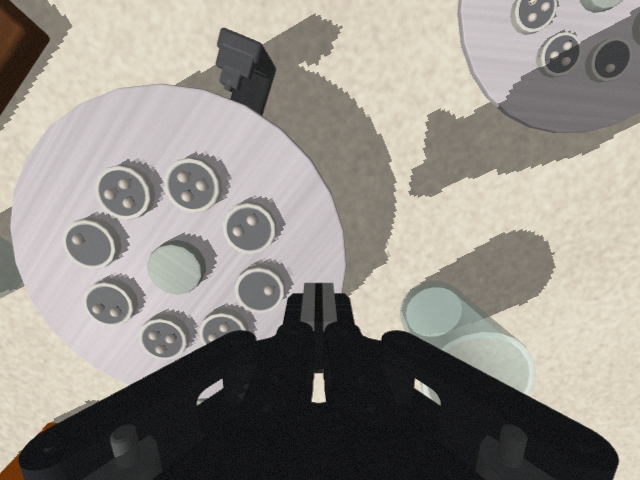

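View pics/w6.png

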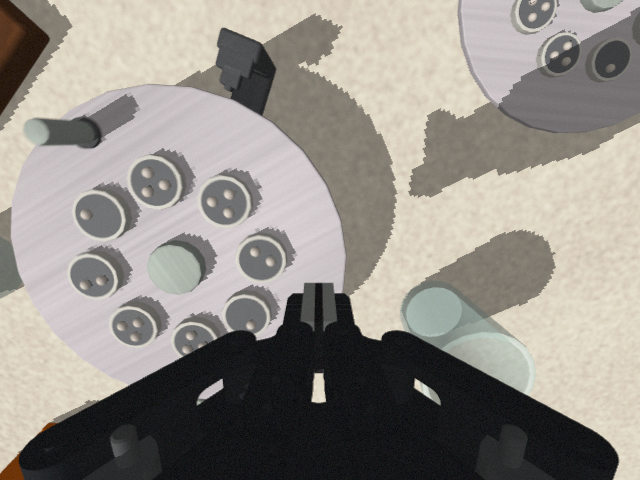

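View pics/s6.png

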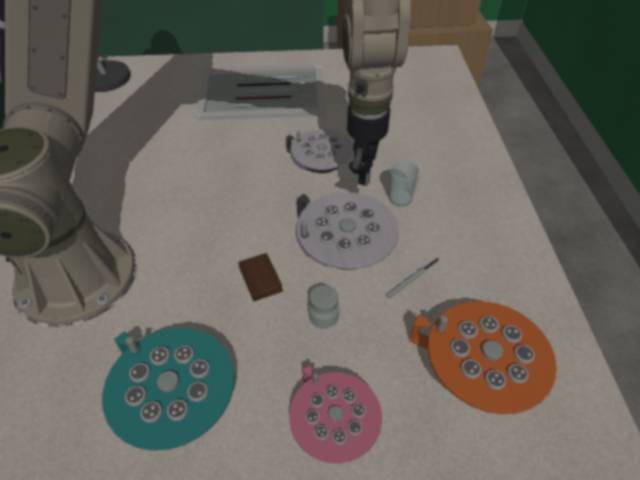

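```bash
python3 - <<'E'
from st import *
s=np.load('s6.npy',allow_pickle=True).item()
C=ray('wrist',(176,267),.068,s)
for uv,z in [((38,132),.092),((81,132),.058)]:
    p=ray('wrist',uv,z,s);d=(p-C)[:2];print(np.round(p,4),np.degrees(np.arctan2(d[1],d[0]))%360,np.hypot(*d))
a0,w0=19,3.0
from scipy.integrate import solve_ivp
from scipy.optimize import brentq
def ang(t,w,t0=4.2,a=18.7):
    k=.03;wi=1.;return a+np.degrees((w+wi)*(1-np.exp(-k*(t-t0)))/k-wi*(t-t0))
print(C)
for target_t,target in [(5.3,204.),(7.5,190+360)]:
    print(target_t,brentq(lambda w:ang(target_t,w)-target,1,5))
E
```

```text
[0.4474 0.0407 0.092 ] 184.18751688639017 0.08402978797123964
[0.445  0.0371 0.058 ] 186.45718303899287 0.08675058852190125
[0.53115783 0.04684158 0.068     ]
5.3 3.005455441047926
7.5 3.0016854034975866
```

Request:
step_arm:
  targets:
    - [[0,0,0],[0,0,0],0]
    - [[0,0,0],[0,0,0],0]
    - [[0,0,0],[0,0,0],0]
    - [[0,0,0],[0,0,0],0]
    - [[0,0,0],[0,0,0],0]
    - [[0,0,0],[0,0,0],0]
    - [[0,0,0],[0,0,0],0]
    - [[0,0,0],[0,0,0],0]
    - [[0,0,0],[0,0,0],0]
    - [[0,0,0],[0,0,0],0]

```text
clock: 8.6
tcp_pos: [0.5689, 0.1179, 0.1023]
orientation: [0.69, 0.156, 0.69, -0.156]
wrist_force: [0.5, -0.2, 0.2]
finger_gap: 0.0002
```

Request:
step_arm:
  targets:
    - [[0,0,0],[0,0,0],0]
    - [[0,0,0],[0,0,0],0]
    - [[0,0,0],[0,0,0],0]
    - [[0,0,0],[0,0,0],0]
    - [[0,0,0],[0,0,0],0]
    - [[0,0,0],[0,0,0],0]
    - [[0,0,0],[0,0,0],0]
    - [[0,0,0],[2.0,0,0],0]
    - [[0,0,0],[1.9,0,0],0]
    - [[0,0,0],[0.55,0,0],0]

```text
clock: 9.6
tcp_pos: [0.5674, 0.118, 0.0562]
orientation: [0.689, 0.155, 0.691, -0.156]
wrist_force: [-0.5, 0.4, 9.4]
finger_gap: -0.0001
```

Request:
step_arm:
  targets:
    - [[0,0,0],[0.1,0,0],0]
    - [[0,0,0],[0.05,0,0],0]
    - [[0,0,0],[0,0,0],0]
    - [[0,0,0],[0,0,0],0]
    - [[0,0,0],[0,0,0],0]
    - [[0,0,0],[0,0,0],0]
    - [[0,0,0],[0,0,0],0]
    - [[0,0,0],[0,0,0],0]
    - [[0,0,0],[0,0,0],0]
    - [[0,0,0],[0,0,0],0]

```text
clock: 10.6
tcp_pos: [0.5692, 0.1175, 0.0569]
orientation: [0.69, 0.156, 0.689, -0.156]
wrist_force: [-1.0, -3.0, 4.9]
finger_gap: 0.0001
```

```bash
python3 - <<'E'
from st import *
s=st();np.save('s7.npy',s,allow_pickle=True);im=read_camera('wrist');cv2.imwrite('pics/w7.png',im[:,:,::-1])
im=read_camera('side');cv2.imwrite('pics/s7.png',im[:,:,::-1])
E
```

```text
10.6 [0.5692 0.1175 0.0569] [ 0.43   0.903 -0.   ] [ 0.903 -0.43   0.001] [-1.   -3.    4.88] 7.060097711523524e-05 [ 0.07  0.43 -0.23  0.91 -0.    0.51]
```

View pics/w7.png

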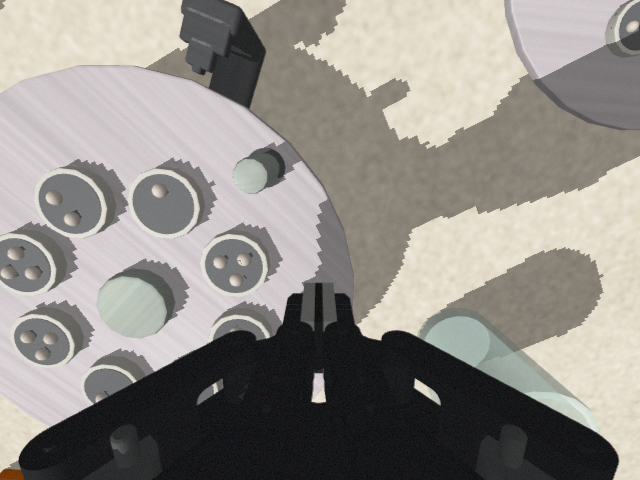

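View pics/s7.png

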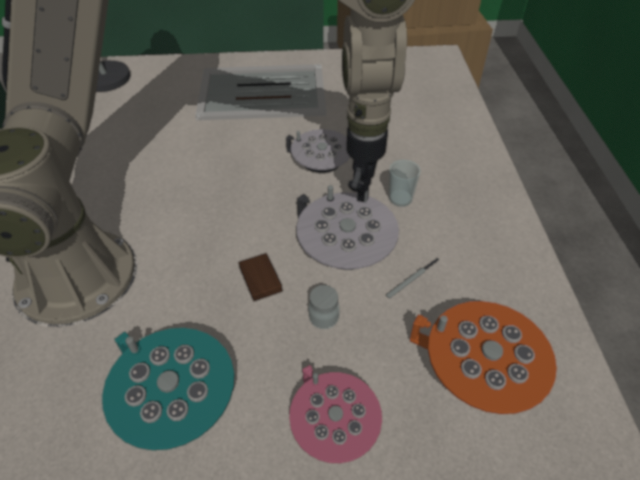

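```bash
cat > meas.py <<'E'
from st import *
def meas(s,hub,top,base,tip,out):
    C=ray('wrist',hub,.068,s)[:2]
    for n,uv,z in (('top',top,.092),('base',base,.058),('tip',tip,.06),('out',out,.06)):
        d=ray('wrist',uv,z,s)[:2]-C;print(n,round(np.degrees(np.arctan2(d[1],d[0]))%360,2),round(np.hypot(*d),4))
    print(C)
E
python3 - <<'E'
from meas import *
s=np.load('s7.npy',allow_pickle=True).item()
meas(s,(132,306),(251,175),(269,162),(201,73),(211,3))
c=np.array([.532,.0435]);t=s['tcp_pos'][:2];d=t-c;Rm=q2R(s['orientation'])
print(np.hypot(*d),np.degrees(np.arctan2(d[1],d[0])))
for D in (22,24,26):
  prev=d
  for i in range(8):
    a=np.radians(D*(i+1)/8);n=np.array([[np.cos(a),-np.sin(a)],[np.sin(a),np.cos(a)]])@d
    e=n-prev;prev=n;print(np.round(100*Rm.T@np.r_[e,0],2)[1:],end=' ')
  print()
a=cv2.imread('pics/w7.png')[0:340,80:300];cv2.imwrite('pics/w7c.png',cv2.resize(a,None,fx=1.75,fy=1.75,interpolation=cv2.INTER_CUBIC))
E
```

```text
top 109.0 0.0849
base 109.37 0.0869
tip 132.93 0.1017
out 134.26 0.1252
[0.53143004 0.04561758]
0.08286263537923323 63.32899798137919
[-0.  -0.4] [-0.02 -0.4 ] [-0.04 -0.4 ] [-0.06 -0.39] [-0.08 -0.39] [-0.1  -0.39] [-0.11 -0.38] [-0.13 -0.38] 
[-0.   -0.43] [-0.02 -0.43] [-0.05 -0.43] [-0.07 -0.43] [-0.09 -0.42] [-0.11 -0.42] [-0.14 -0.41] [-0.16 -0.4 ] 
[-0.   -0.47] [-0.03 -0.47] [-0.06 -0.47] [-0.08 -0.46] [-0.11 -0.46] [-0.13 -0.45] [-0.16 -0.44] [-0.18 -0.43]
```

View pics/w7c.png

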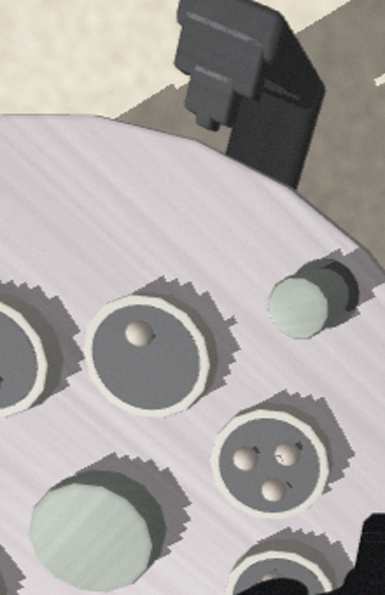

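Request:
step_arm:
  targets:
    - [[0,0,0],[0,0,-0.2],0]
    - [[0,0,0],[0,-0.01,-0.4],0]
    - [[0,0,0],[0,-0.03,-0.4],0]
    - [[0,0,0],[0,-0.05,-0.4],0]
    - [[0,0,0],[0,-0.07,-0.4],0]
    - [[0,0,0],[0,-0.09,-0.4],0]
    - [[0,0,0],[0,-0.12,-0.4],0]
    - [[0,0,0],[0,-0.13,-0.4],0]
    - [[0,0,0],[0,-0.09,-0.25],0]
    - [[0,0,0],[0,-0.06,-0.15],0]

```text
clock: 11.7
tcp_pos: [0.5361, 0.1272, 0.0571]
orientation: [0.69, 0.156, 0.689, -0.155]
wrist_force: [-0.1, 0.1, 4.4]
finger_gap: -0.0002
```

```bash
python3 - <<'E'
from st import *
s=st();np.save('s8.npy',s,allow_pickle=True);im=read_camera('wrist');cv2.imwrite('pics/w8.png',im[:,:,::-1])
im=read_camera('side');cv2.imwrite('pics/s8.png',im[:,:,::-1])
a=cv2.imread('pics/s8.png')[180:290,260:420];cv2.imwrite('pics/s8c.png',cv2.resize(a,None,fx=5,fy=5,interpolation=cv2.INTER_CUBIC))
E
```

```text
11.7 [0.5361 0.1272 0.0571] [0.429 0.903 0.002] [ 0.903 -0.429  0.001] [-0.12  0.05  4.43] -0.00018682482819927607 [ 0.09  0.38 -0.31  0.88  0.    0.53]
```

View pics/w8.png

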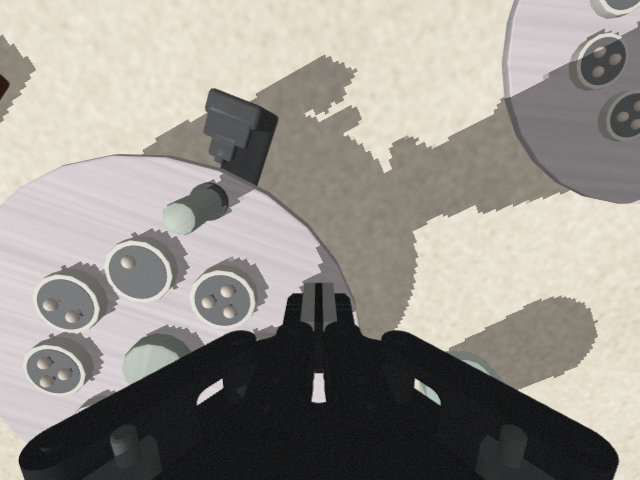

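View pics/s8c.png

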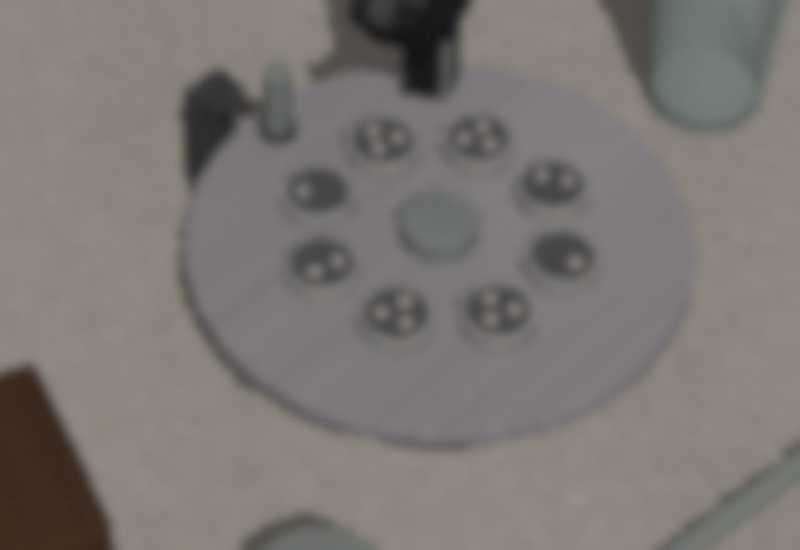

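```bash
python3 - <<'E'
import cv2
a=cv2.imread('pics/w8.png')[80:250,120:290];cv2.imwrite('pics/w8c.png',cv2.resize(a,None,fx=3.5,fy=3.5,interpolation=cv2.INTER_CUBIC))
E
python3 - <<'E'
from meas import *
s=np.load('s8.npy',allow_pickle=True).item()
C=np.array([.5314,.0458])
def T(u,v):return (120+u/3.5,80+v/3.5)
print(proj('wrist',[*C,.068],s))
meas(s,proj('wrist',[*C,.068],s),(180,219),(213,196),(219,160),(241,99))
E
```

```text
[155.76623869 370.61698627]
top 133.46 0.0846
base 133.38 0.0868
tip 134.12 0.1025
out 133.3 0.1279
[0.5314 0.0458]
```

View pics/w8c.png

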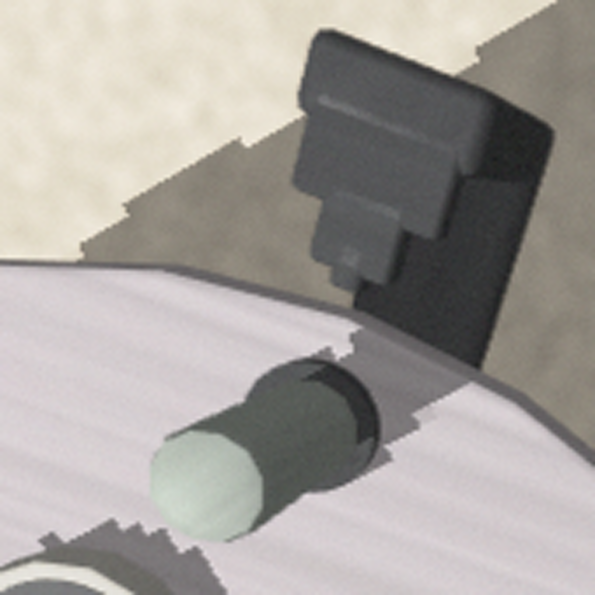

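```bash
python3 - <<'E'
from meas import *
s=np.load('s8.npy',allow_pickle=True).item()
C=np.array([.5314,.0458])
def T(u,v):return (120+u/3.5,80+v/3.5)
h=proj('wrist',[*C,.068],s)
meas(s,h,T(207,487),T(315,425),T(346,288),T(411,65))
# overlay predicted geometry for angle 134
a=cv2.imread('pics/w8.png');f=3.5
c=cv2.resize(a[80:250,120:290],None,fx=f,fy=f,interpolation=cv2.INTER_CUBIC)
def pt(ang,r,z):
    p=proj('wrist',[C[0]+r*np.cos(np.radians(ang)),C[1]+r*np.sin(np.radians(ang)),z],s);return tuple(int(round(v)) for v in ((p[0]-120)*f,(p[1]-80)*f))
cv2.line(c,pt(134,.07,.06),pt(134,.13,.06),(0,0,255),1)
for z in (.058,.092):
    q=[proj('wrist',[C[0]+.086*np.cos(np.radians(134))+.006*np.cos(t),C[1]+.086*np.sin(np.radians(134))+.006*np.sin(t),z],s) for t in np.linspace(0,6.28,40)]
    cv2.polylines(c,[np.int32([[(u-120)*f,(v-80)*f] for u,v in q])],True,(0,255,0),1)
cv2.imwrite('pics/w8o.png',c)
# side check
def S(u,v): return (260+(u+.5)/5-.5,180+(v+.5)/5-.5)
C2=ray('side',S(438,222),.068)[:2]
for n,uv,z in (('top',S(279,68),.092),('base',S(278,133),.058)):
    d=ray('side',uv,z)[:2]-C2;print(n,np.degrees(np.arctan2(d[1],d[0])),np.hypot(*d))
E
```

```text
top 133.63 0.0845
base 133.76 0.084
tip 134.01 0.1016
out 133.9 0.1276
[0.5314 0.0458]
top 131.70702642560693 0.08724814281698533
base 133.03628309072406 0.08641545656950557
```

View pics/w8o.png

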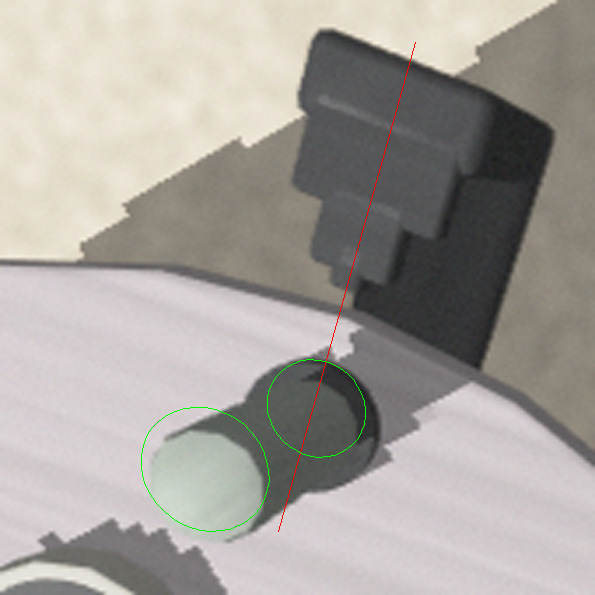

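Request:
step_arm:
  targets:
    - [[0,0,0],[0,-0.02,-0.04],0]
    - [[0,0,0],[0,-0.02,-0.05],0]
    - [[0,0,0],[0,0,0],0]
    - [[0,0,0],[0,0,0],0]
    - [[0,0,0],[0,0,0],0]
    - [[0,0,0],[0,0,0],0]
    - [[0,0,0],[0,0,0],0]
    - [[0,0,0],[0,0,0],0]
    - [[0,0,0],[0,0,0],0]
    - [[0,0,0],[0,0,0],0]

```text
clock: 12.8
tcp_pos: [0.5355, 0.1273, 0.0571]
orientation: [0.691, 0.156, 0.689, -0.155]
wrist_force: [0.6, 1.1, 5.0]
finger_gap: -0.0005
```

```bash
python3 - <<'E'
from st import *
s=st();np.save('s9.npy',s,allow_pickle=True);im=read_camera('wrist');cv2.imwrite('pics/w9.png',im[:,:,::-1])
im=read_camera('side');cv2.imwrite('pics/s9.png',im[:,:,::-1])
im=read_camera('top');cv2.imwrite('pics/t9.png',im[:,:,::-1])
a=cv2.imread('pics/w9.png')[80:250,120:290];cv2.imwrite('pics/w9c.png',cv2.resize(a,None,fx=3.5,fy=3.5,interpolation=cv2.INTER_CUBIC))
a=cv2.imread('pics/s9.png')[180:240,280:400];cv2.imwrite('pics/s9c.png',cv2.resize(a,None,fx=6.5,fy=6.5,interpolation=cv2.INTER_CUBIC))
E
```

```text
12.8 [0.5355 0.1273 0.0571] [0.429 0.903 0.002] [ 0.903 -0.429  0.002] [0.64 1.08 5.02] -0.0005199178037819992 [ 0.09  0.38 -0.31  0.88  0.    0.53]
```

View pics/w9c.png

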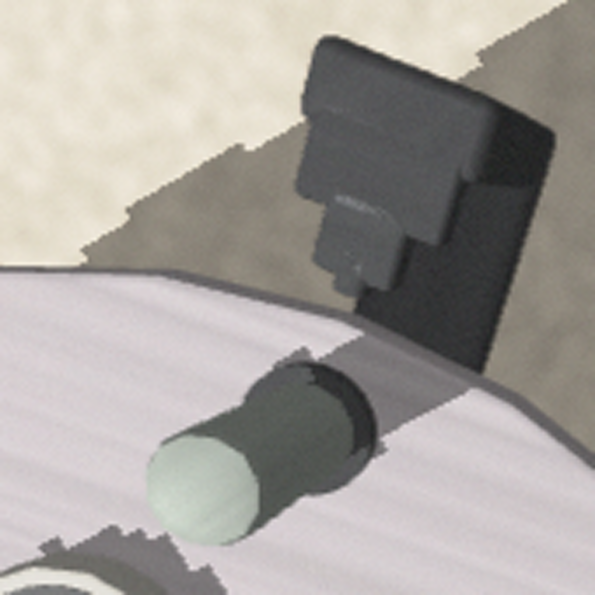

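View pics/s9c.png

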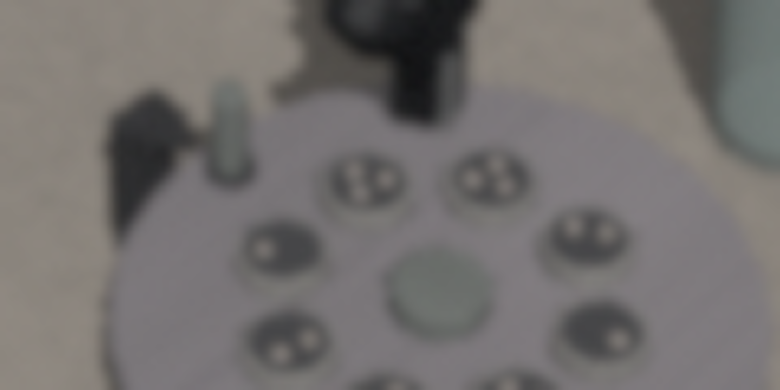

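View pics/t9.png

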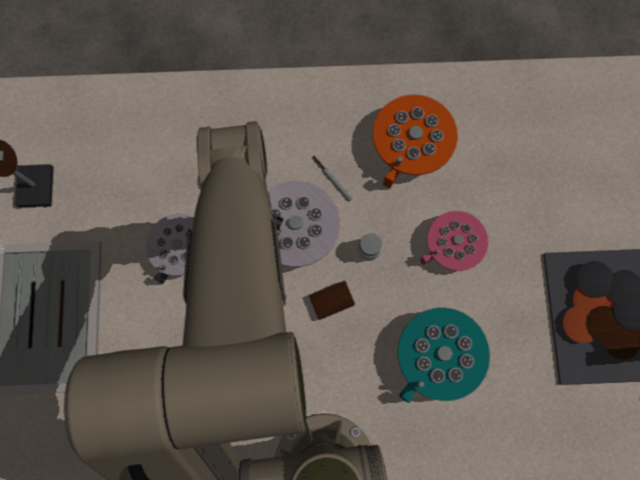

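```bash
python3 - <<'E'
from meas import *
def S(u,v): return (280+(u+.5)/6.5-.5,180+(v+.5)/6.5-.5)
for hub in ((439,288),(439,284)):
  C2=ray('side',S(*hub),.068)[:2]
  for n,uv,z in (('top',S(231,88),.092),('base',S(231,172),.058),('tip',S(200,137),.06),('bk corner',S(153,93),.06),('l corner',S(113,130),.06)):
    d=ray('side',uv,z)[:2]-C2;print(n,round(np.degrees(np.arctan2(d[1],d[0])),2),round(np.hypot(*d),4))
  d=(ray('side',S(153,93),.06)+ray('side',S(113,130),.06))[:2]/2-C2;print('outer',np.degrees(np.arctan2(d[1],d[0])))
s=np.load('s9.npy',allow_pickle=True).item()
def T(u,v):return (120+u/3.5,80+v/3.5)
meas(s,proj('wrist',[.5314,.0458,.068],s),T(203,490),T(311,428),T(349,293),T(412,70))
a=cv2.imread('pics/w9.png')[140:420,40:330];cv2.imwrite('pics/w9d.png',cv2.resize(a,None,fx=2,fy=2,interpolation=cv2.INTER_CUBIC))
E
```

```text
top 131.93 0.0875
base 132.97 0.0865
tip 131.24 0.1032
bk corner 129.75 0.1283
l corner 139.11 0.126
outer 134.3839199986399
top 132.73 0.0864
base 133.79 0.0855
tip 131.91 0.102
bk corner 130.27 0.1272
l corner 139.72 0.125
outer 134.9564366922145
top 134.13 0.0846
base 134.31 0.084
tip 133.99 0.1017
out 133.99 0.1276
[0.5314 0.0458]
```

View pics/w9d.png

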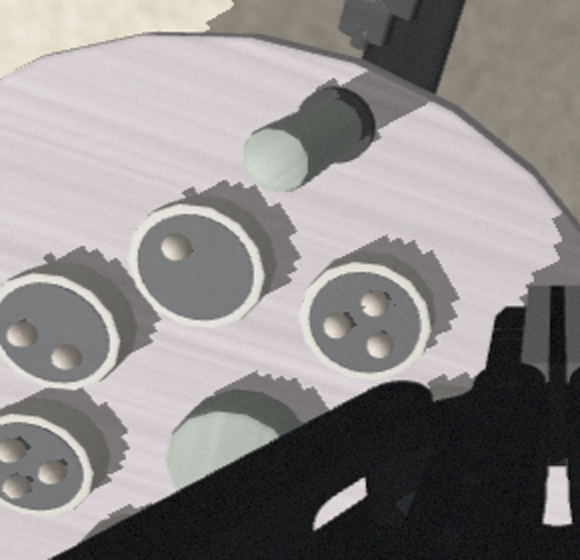

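```bash
python3 - <<'E'
from st import *
st();print(hand_in())
E
```

```text
12.95 [0.5355 0.1273 0.0571] [0.429 0.903 0.002] [ 0.903 -0.429  0.002] [0.86 0.46 5.16] -0.000273424230897251 [ 0.09  0.38 -0.31  0.88  0.    0.53]
the job is handed in; nothing more can be done
None
```

I flicked the large grey disc by its post, let it spin freely, braked it on the rim, and handed it in with the post at the pointer. The shut fingertip was still pressing on the disc with about 5 N at 12.95 s, against the 37 s limit.

- **Spin:** the flick gave about 2.95 rad/s, slowing to about 2.6 rad/s after 3 s. That is one turn in under 2.5 s. It ran untouched from about 4.2 s to 9.5 s.
- **Braking:** pressing the rim stopped the post about 24° short of the pointer. I then dragged the disc round with the fingertip still pressed, and added a 1 mm correction.
- **Alignment:** in the wrist camera the post is at 134.1–134.3° and the pointer at 134.0°. The side camera is coarser and disagrees with itself: the post reads 132–134° and parts of the pointer 131–135°. I trust the alignment to about 1°, or 1.5 mm.
- **Surroundings:** the knife, jar and block looked unmoved in the last top picture. The arm hid the beaker there, but the side view showed it in place.

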